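# Charge the ball mill's grinding jar from a cup

### The arm

A 6-joint arm with a two-finger parallel gripper is mounted at the origin on the work surface. World frame = base frame: x ahead of the robot, y to its left, z up, the work surface at z = 0. Lengths are in m, angles in degrees, forces in N, time in s.
With the tool pointing down it reaches from about 0.375 to 0.9 m from the base axis. Payload 3.1 kg.
Tool frame: the origin (TCP) lies at the very end of the fingers, on their centre line; the grasp point (between the pads) lies 19 mm behind it (grasp_offset is the distance from the TCP to the grasp point, in m); z points along the fingers, y is the direction in which the jaws open and shut (so a half turn about z gives the same grasp; the last joint's range is limited). The gripper opens to 87 mm and grips with 3 to 60 N. Pads are 19 mm wide; open, the fingers measure 117 mm over their backs; the gripper's body (75 mm by 190 mm) begins 51 mm behind the grasp point.
Start: joints at [-75.029, 30.224, 82.088, -0, 67.689, -10.227], TCP at [0.266, -0.565, 0.223] pointing down, gripper open.
Joint ranges: [-176.69, 176.69], [-43.24, 126.21], [12.49, 139.97], [-82, 262], [0, 151.66], [-163.58, 163.58]. Speed limits (degrees/s): [159.86, 159.86, 180, 180, 180, 180].

### API

Orientations are given as a 3x3 rotation matrix whose columns are the frame's x, y, z axes.
In Python, from rig import * gives the robot as it stands. The module is installed in compiled form; this text tells all that it offers.
- The arm moves only by the tool play_rows, never from a script. Its argument "plan" is a list that holds one entry, the list of rows, each a list of 7 numbers: the shift along the world's x, y, z each as a share of 5 cm, from -1 to 1, then the turn, a rotation vector about the world's x, y, z each as a share of pi rad, from -1 to 1, then the gripper's target within -1 to 1 (fully open at 1, half-way at 0, shut at -1). A call has 1 to 12 rows; each row shifts and turns the commanded pose from where the row before left it; what a row does not reach is not made up. A row lasts 1/10 s, in which the tool goes at most 50 mm and 8.59 degrees, less where a joint would pass 70% of its speed; a pose out of reach is approached as far as the arm can. A call with a number of a shift or a turn outside -1 to 1 is refused whole. A call with a gripper value outside its range is refused whole. The fingers move at their own pace and stop on an object; the grip force is fixed at half the most. Time passes only in rows, so rows that do not move let the fingers close. It gives the time, the measured TCP pose, the force and the opening at its end, in the units of the state.
- read_state(): the state, without advancing time (a new reading comes with each control period).
- capture(name): name is "side" or "top" or "wrist"; returns the picture (384x512x3 uint8, red, green, blue); there is no depth.
- camera_params(name): a dict with "intrinsics" (3x3 intrinsics, pixels), "k1" (the pictures are not rectified: a ray, as slopes to the right and down, at radius r is drawn at 1 + k1 r^2 times it, then the intrinsics apply), "R" (3x3) and "t" (3): a world point X has camera coordinates R X + t; the wrist camera has in their place "mount" (4x4, takes a point from camera to tool coordinates, whose origin is the TCP and whose axes are the flange's). Camera axes: x right, y down, z forward; pixel columns grow to the right and rows downward; lengths in m; the calibration is good to about 2 mm. A picture is of the moment at which its call begins: read the wrist's pose just before it. camera_params takes no time and is no camera call.
- hand_in(): hands the job in, once; it reports no verdict.
The state is a dict: "time_s": time; "joint_positions": joint angles; "qvel": joint speeds; "tau": joint torques, N m; "position": TCP position; "tcp_rot": TCP orientation; "force": force on the tool from outside, world axes, zero at the start; "moment": the same for the moment, N m; "opening": opening from 0.0 (shut) to 1.0 (fully open).
Only numpy, scipy, OpenCV 4.12 (cv2) and the standard library are available. Lean on these libraries where they do the work, as an engineer would, in place of code of your own. Each camera call takes 0.05 s, during which the arm holds its last target. There are 200 camera calls.

### The job

Charge the bench ball mill: flip the toggle clamp open, lift the lid off the jar and set it down, knob up, on the bench or the mill's flat top. Then take the handled cup and tip its three grinding balls into the jar; the jar sits down inside a raised collar, so tilt the cup over the collar until its pouring beak is down inside, below the collar's edge, before the balls start to roll, and do not bang the cup on the mill. Stand the empty cup upright on the bench, leave the clamp open, and leave the spare jar, bottle and brush where they are.

Things in the scene. Friction and masses are not known exactly. Their poses are not given: they have to be found in the camera images.
- mill: Bench ball mill, fixed: white casing 300 (x) x 360 (y) mm, its flat top (the deck) 120 mm above the bench; a grey console strip 35 mm high along the +y end (y 127 to 177 mm). Origin: centre of the underside, on the bench; y is the long side. The jar's axis is at x -60, y -80 mm of this frame. The deck beyond the jar, about x +65, y -80 mm, is free.
- jar_mouth (a point): Centre of the mouth of the steel jar, 130 mm above the bench; axes as the mill's. The jar is fixed in the mill, 76 mm outside, 64 mm inside diameter, 52 mm deep below this point. Round it stands a fixed aluminium collar, 84 mm inside, 94 mm outside diameter, its top edge 22 mm above the jar's mouth.
- collar_top (a point): On the jar's axis at the height of the collar's top edge (152 mm above the bench); axes as the mill's.
- clamp_pivot (a point): Hinge axis of the toggle clamp's arm, 194 mm above the bench, 85 mm horizontally from the jar's axis (80 degrees from the mill's +x, so to +y). Axes: x points level from the clamp to the jar, z up, the hinge is along y. The clamp stands on a block 52 mm wide (y), from 17 mm before to 61 mm behind this point.
- clamp_arm (a joint): Angle of the clamp's hold-down arm (rad): 0 clamped, arm level, its sprung rubber pad on the lid's knob; grows as the arm swings up and back off the jar; 1.57 upright, stop at 1.70. Locked over centre: only the handle opens it. Friction holds it where left. The arm is 94 mm long; raised, its pad still points to the jar side, up to 15 mm ahead of the pivot.
- clamp_grip (a point): On the axis of the clamp's handle, in its black rubber grip (18 mm diameter), 25 mm below its top. Clamped, the handle leans 10 degrees to the jar, this point 24 mm jar-side of and 109 mm above clamp_pivot. Push or pull it away from the jar (a few N) to open: it passes 55 mm behind and 95 above the pivot leaning back 34 degrees, 91 and 64 (58), to its stop at 107 and 31 (74).
- lid: Loose steel lid lying on the jar's rim inside the collar, about 0.22 kg. Disc 74 mm diameter, 8 mm thick, with a central knob 24 mm diameter standing 34 mm above the disc. Origin: centre of its underside, z up; the knob's top is 42 mm above it, and 20 mm above the collar's top edge when the lid is on the jar.
- cup: Loose flared steel cup, 0.18 kg: 56 mm diameter at the foot, 96 mm at the rim, 40 mm high, wall 3 mm. A straight handle sticks out along -x, rising 16 degrees. At +y a beak, a trough 40 mm wide, walls 10 mm, length 28 mm, runs from the rim out and up at 30 degrees. Rolled towards +y about its x axis, the balls start to run out at about 65 degrees of tilt, all by 90. Origin: centre of its foot.
- cup_grip (a point): Point on the axis of the cup's round black handle (14 mm diameter, from 64 to 135 mm out from the cup's axis), 92 mm from the cup's axis along its -x, 46 mm above its underside; axes as the cup's.
- beak_tip (a point): Middle of the outer edge of the cup's beak: 70 mm from the cup's axis along its +y, 53 mm above its underside; axes as the cup's.
- cup_middle (a point): On the cup's axis 20 mm above its underside; axes as the cup's. A ball is in the cup while its centre is within 45 mm of this point.
- ball0: Steel grinding ball 1 of 3, 15 mm diameter, 14 g, in the cup at the start. Origin: its centre.
- ball1: Steel grinding ball 2 of 3, 15 mm diameter, 14 g, in the cup at the start. Origin: its centre.
- ball2: Steel grinding ball 3 of 3, 15 mm diameter, 14 g, in the cup at the start. Origin: its centre.
- spare_jar: Bystander: a closed spare grinding jar, 76 mm diameter, 80 mm high. Origin: centre of its underside.
- bottle: Bystander: a white bottle, 68 mm diameter, 150 mm high. Origin: centre of its underside.
- brush: Bystander: a hand brush lying on the bench, 200 mm long along its x, 42 mm wide, 20 mm high. Origin: its middle, on the bench.
There are look-alikes about, which are no part of the job. Leave any brown, pink or turquoise look-alike of the lid alone.

How it is judged (in metres and radians):
On the way, in this order (a step that is already met when the one before it is completed fails the run):
1. the toggle clamp is flipped open (value of joint clamp_arm above 1.2 rad), for 0.2 s.
2. the lid is off the jar, set down knob up and let go (horizontal distance between lid and jar_mouth above 0.08 m and angle between lid's own z axis and vertical below 0.15 rad and linear speed of lid below 0.03 m/s and contact force between lid and the fingers below 0.2 N), for 0.2 s.
3. the cup's beak is down inside the collar, below its top edge, with all three balls still in the cup (horizontal distance between beak_tip and collar_top below 0.042 m and z of beak_tip in the frame of collar_top below -0.002 m and distance between each of ball0, ball1, ball2 and cup_middle below 0.045 m).
At the end, for the whole second after the job is handed in: All three balls rest inside the jar, wholly below its mouth; the lid lies knob up (within 9 degrees), still and released, its centre more than 80 mm from the jar's axis; the clamp is still open (arm beyond 1.2 rad); the cup stands upright (within 6 degrees) and still on the bench (all of step 2 and horizontal distance between each of ball0, ball1, ball2 and jar_mouth below 0.026 m and z of each of ball0, ball1, ball2 in the frame of jar_mouth below -0.012 m and linear speed of each of ball0, ball1, ball2 below 0.05 m/s and value of joint clamp_arm above 1.2 rad and angle between cup's own z axis and vertical below 0.1 rad and height (world z) of cup below 0.01 m and linear speed of cup below 0.03 m/s); the robot touches nothing.
It fails at once if the spare jar, bottle or brush is moved more than 30 mm (distance of any of spare_jar, bottle, brush from where it was at the start of the episode above 0.03 m).
It fails at once if the cup is banged against the mill (more than 25 N) (contact force between cup and mill above 25 N).
It also fails if it takes over 72 s, if anything falls off the work surface, if the arm or the gripper's body presses on something with over 40 N, if the wrist force passes 120 N, or if a joint passes its speed limit or range.

## Working session

There is one attempt and no reset: what is moved stays moved. The work goes in short steps, Python scripts to look and compute and a tool call to move; the robot and the scene stay as the last step left them, time stands still between calls to the robot, and variables do not carry over. Pictures are saved under pics/ and viewed, about 8 in all and at most 12, crops included, and the job is handed in when it is done.

Besides the shell and the picture viewer there is one more tool, called after ">>>" by a JSON object that holds its "op" and its "data". play_rows: Moves the arm, as the interface text tells. Its arguments: {"type":"object","properties":{"plan":{"type":"array"}},"required":["plan"]}

```bash
mkdir -p pics; python3 - <<'E'
from rig import *
import cv2,numpy as np
s=read_state(); print({k:np.round(v,3).tolist() for k,v in s.items()})
for n in("side","top"):
    im=capture(n); cv2.imwrite(f"pics/{n}0.png",cv2.cvtColor(im,cv2.COLOR_RGB2BGR))
    print(n,{k:np.round(v,4).tolist() for k,v in camera_params(n).items()})
print({k:np.round(v,4).tolist() for k,v in camera_params("wrist").items()})
E
```

```text
{'time_s': 0.0, 'joint_positions': [-75.028, 30.28, 82.156, 0.001, 67.686, -10.228], 'qvel': [0.018, -0.03, -0.013, 0.004, 0.07, 0.094], 'tau': [-0.0, -44.004, -17.659, 0.064, 0.058, -0.0], 'position': [0.266, -0.565, 0.222], 'tcp_rot': [[0.905, 0.426, -0.001], [0.426, -0.905, 0.002], [0.0, -0.002, -1.0]], 'force': [-0.235, 0.171, -0.096], 'moment': [0.017, 0.007, 0.064], 'opening': 1.001}
side {'intrinsics': [[385.6287, 0.0, 255.9123], [0.0, 385.6287, 192.928], [0.0, 0.0, 1.0]], 'k1': -0.0353, 'R': [[-0.9923, -0.1236, -0.012], [-0.087, 0.7605, -0.6435], [0.0886, -0.6375, -0.7653]], 't': [0.4963, 0.2043, 1.2206]}
top {'intrinsics': [[422.4911, 0.0, 256.1081], [0.0, 422.4911, 192.368], [0.0, 0.0, 1.0]], 'k1': 0.0417, 'R': [[-0.0453, -0.999, -0.0039], [-0.977, 0.0452, -0.2082], [0.2082, -0.0056, -0.9781]], 't': [-0.0599, 0.5632, 1.2806]}
{'intrinsics': [[270.4126, 0.0, 257.4595], [0.0, 270.4126, 194.9507], [0.0, 0.0, 1.0]], 'k1': 0.0159, 'mount': [[0.0012, -0.9569, -0.2905, 0.08], [1.0, 0.0012, 0.0003, 0.0001], [0.0001, -0.2905, 0.9569, -0.1626], [0.0, 0.0, 0.0, 1.0]]}
```

View pics/top0.png

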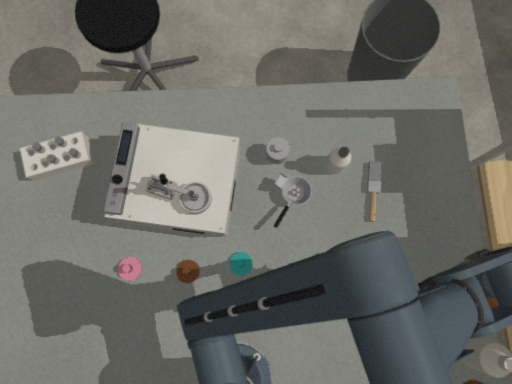

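View pics/side0.png

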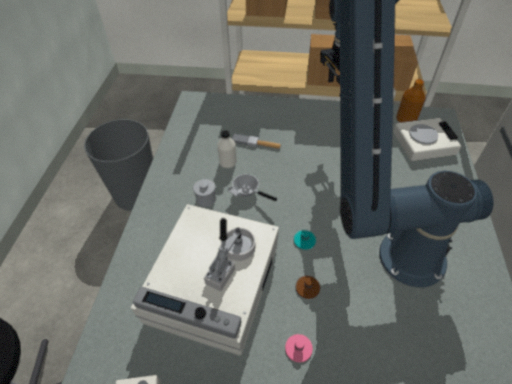

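The top view shows the mill (console at its left end, jar at about (194,198)), with the cup at (294,190). Its beak is to the upper left and its handle ends at (278,224). The spare jar is at (278,149), the bottle at (341,157) and the brush at (374,190). The pink (129,269), brown (188,271) and turquoise (241,263) discs are the look-alike lids. The real lid is the steel one on the jar at (194,198), which I'll confirm in a crop.

```bash
cat > h.py <<'E'
from rig import *
import cv2,numpy as np
from scipy.spatial.transform import Rotation as Ro
def cam(n,s=None):
    p=camera_params(n)
    if n=="wrist":
        M=np.array(p["mount"]);Rt=np.array(s["tcp_rot"]);T=np.array(s["position"])
        Rc=Rt@M[:3,:3]; c=Rt@M[:3,3]+T
    else:
        Rc=np.array(p["R"]).T; c=-Rc@np.array(p["t"])
    return np.array(p["intrinsics"]),p["k1"],Rc,c
def ray(C,uv):
    K,k,Rc,c=C
    d=cv2.undistortPoints(np.array([[uv]],float),K,np.array([k,0,0,0.]))[0,0]
    return c,Rc@np.array([d[0],d[1],1])
def onz(C,uv,z):
    c,d=ray(C,uv); return c+d*(z-c[2])/d[2]
def tri(C1,u1,C2,u2):
    c1,d1=ray(C1,u1);c2,d2=ray(C2,u2)
    A=np.c_[d1,-d2]; t=np.linalg.lstsq(A,c2-c1,rcond=None)[0]
    a,b=c1+d1*t[0],c2+d2*t[1]; return (a+b)/2,np.linalg.norm(a-b)
def proj(C,X):
    K,k,Rc,c=C
    return cv2.projectPoints(np.array([X],float),cv2.Rodrigues(Rc.T)[0],-Rc.T@c,K,np.array([k,0,0,0.]))[0].reshape(-1,2)[0]
def save(n,im): cv2.imwrite(f"pics/{n}.png",cv2.cvtColor(im,cv2.COLOR_RGB2BGR))
E
python3 - <<'E'
from h import *
T=cam("top"); im=cv2.cvtColor(cv2.imread("pics/top0.png"),cv2.COLOR_BGR2RGB)
save("crop1",cv2.resize(im[115:245,100:320],None,fx=3.6,fy=3.6,interpolation=cv2.INTER_CUBIC))
hsv=cv2.cvtColor(im,cv2.COLOR_RGB2HSV)
m=((hsv[...,2]>185)&(hsv[...,1]<45)).astype(np.uint8); m[:,:105]=0;m[:,260:]=0;m[:110]=0;m[250:]=0
m=cv2.morphologyEx(m,cv2.MORPH_CLOSE,np.ones((25,25)))
c=max(cv2.findContours(m,0,2)[0],key=cv2.contourArea)
w=np.array([onz(T,p[0],.12)[:2] for p in c],np.float32)
r=cv2.minAreaRect(w);print("deck+side rect",r, cv2.boxPoints(r).round(3).tolist())
print("px box",cv2.boxPoints(cv2.minAreaRect(c)).round().tolist())
print("collar",onz(T,(194,198),.152),"cup",onz(T,(294,190),.04),"hnd",onz(T,(277,225),.05))
E
```

```text
deck+side rect ((0.6093190908432007, 0.16200241446495056), (0.35221752524375916, 0.2976057231426239), 79.56333923339844) [[0.4309999942779541, 0.01600000075995922], [0.7239999771118164, -0.03799999877810478], [0.7879999876022339, 0.30799999833106995], [0.4950000047683716, 0.3619999885559082]]
px box [[107.0, 216.0], [120.0, 122.0], [238.0, 137.0], [225.0, 232.0]]
collar [0.53159592 0.09789322 0.152     ] cup [ 0.56606389 -0.20793656  0.04      ] hnd [ 0.45410446 -0.14646036  0.05      ]
```

View pics/crop1.png

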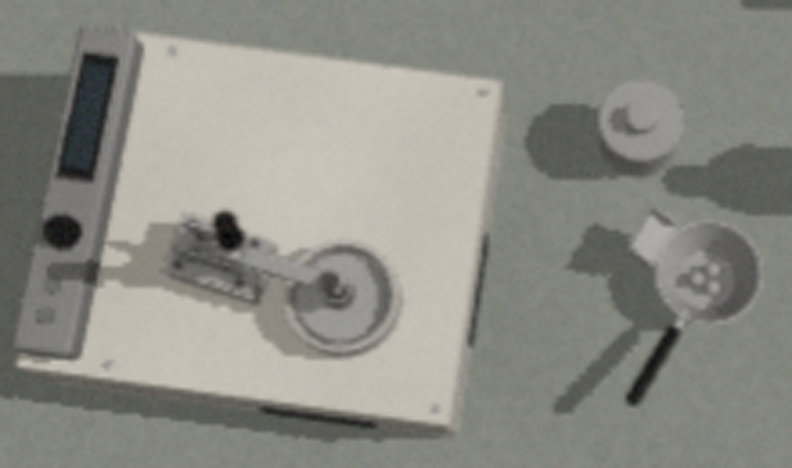

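The crop confirms the steel lid under the clamp pad. The collar is centred at crop (344,299), i.e. (195.6,198) in the image. The clamp grip (black) is at crop (229,230), the cup rim centre at (707,272), the handle runs (682,318) to (632,402), and the beak is at (650,233).

```bash
python3 - <<'E'
from h import *
T=cam("top"); f=lambda p:(p[0]/3.6+99.86,p[1]/3.6+114.86)
P=lambda p,z:onz(T,f(p),z)
a=P((140,33),.12);b=P((501,82),.12);c=P((455,415),.12); d=P((75,357),.155);e=P((133,38),.155)
ang=lambda v:np.degrees(np.arctan2(v[1],v[0]))
print(a,b,c,"top edge(-y dir)",ang(b-a)+90,"right edge(-x)",ang(b-c),"console",ang(e-d))
print("collar",P((344,299),.152))
S=cam("side")
print("grip top area",P((229,228),.315), tri(T,f((229,228)),S,(223,228)))
print("cup rim",P((707,272),.04),"foot",P((702,278),0.0),"h0",P((682,318),.038),"h1",P((632,402),.058),"beak",P((650,233),.05))
print("cup yaw",ang(P((682,318),.038)-P((632,402),.058)))
E
```

```text
[0.78167754 0.27077738 0.12      ] [ 0.72304674 -0.04013761  0.12      ] [0.43652952 0.00839782 0.12      ] top edge(-y dir) -10.679145677628753 right edge(-x) -9.614515829818428 console -9.069778543094282
collar [0.53165669 0.09374092 0.152     ]
grip top area [0.55351897 0.15171852 0.315     ] (array([0.55884813, 0.15645607, 0.29327952]), np.float64(0.0005553759016874624))
cup rim [ 0.56436328 -0.21507095  0.04      ] foot [ 0.56746535 -0.2142326   0.        ] h0 [ 0.52401427 -0.19035307  0.038     ] h1 [ 0.44850014 -0.1408444   0.058     ] beak [ 0.60012893 -0.16559234  0.05      ]
cup yaw -33.24969799395576
```

>>> {"op": "play_rows", "data": {"plan": [[[0.21,0.53,0.11,0,0,0.0463,0.2],[0.21,0.53,0.11,0,0,0.0463,0.2],[0.21,0.53,0.11,0,0,0.0463,0.2],[0.21,0.53,0.11,0,0,0.0463,0.2],[0.21,0.53,0.11,0,0,0.0463,0.2],[0.21,0.53,0.11,0,0,0.0463,0.2],[0.21,0.53,0.11,0,0,0.0463,0.2],[0.21,0.53,0.11,0,0,0.0463,0.2],[0.21,0.53,0.11,0,0,0.0463,0.2]]]}}

```text
time_s: 1.0
position: [0.3607, -0.3256, 0.2719]
tcp_rot: [[-0.183, 0.983, -0.0], [0.983, 0.183, 0.001], [0.001, -0.0, -1.0]]
force: [0.2, -0.2, 0.1]
opening: 0.601
```

>>> {"op": "play_rows", "data": {"plan": [[[0.21,0.53,0.11,0,0,0.0463,0.2],[0.21,0.53,0.11,0,0,0.0463,0.2],[0.21,0.53,0.11,0,0,0.0463,0.2],[0.21,0.53,0.11,0,0,0.0463,0.2],[0.21,0.53,0.11,0,0,0.0463,0.2],[0.21,0.53,0.11,0,0,0.0463,0.2],[0.21,0.53,0.11,0,0,0.0463,0.2],[0.21,0.53,0.11,0,0,0.0463,0.2],[0.21,0.53,0.11,0,0,0.0463,0.2]]]}}

```text
time_s: 1.9
position: [0.4551, -0.0872, 0.3215]
tcp_rot: [[-0.997, 0.078, -0.001], [0.078, 0.997, 0.0], [0.001, 0.0, -1.0]]
force: [-0.6, -0.4, 0.5]
opening: 0.602
```

>>> {"op": "play_rows", "data": {"plan": [[[0.21,0.53,0.11,0,0,0.0463,0.2],[0.21,0.53,0.11,0,0,0.0463,0.2],[0.21,0.53,0.11,0,0,0.0463,0.2],[0.21,0.53,0.11,0,0,0.0463,0.2],[0.21,0.53,0.11,0,0,0.0463,0.2],[0.21,0.53,0.11,0,0,0.0463,0.2],[0.21,0.53,0.11,0,0,0.0463,0.2],[0.21,0.53,0.11,0,0,0.0463,0.2],[0.21,0.53,0.11,0,0,0.0463,0.2],[0,0,0,0,0,0,0.2],[0,0,0,0,0,0,0.2]]]}}

```text
time_s: 3.0
position: [0.5491, 0.1503, 0.3704]
tcp_rot: [[-0.339, -0.941, -0.002], [-0.941, 0.339, -0.001], [0.001, 0.001, -1.0]]
force: [-0.4, -0.8, -0.7]
opening: 0.6
```

```bash
python3 - <<'E'
from h import *
s=read_state(); im=capture("wrist"); W=cam("wrist",s)
C=np.array([.339,.941,0]); j=np.array([.5317,.0937,.152]); p=j+.085*C; p[2]=.194
im=im.copy()
for n,X in dict(collar=j,knobtop=j+[0,0,.02],grip=p-.024*C+[0,0,.109],htop=p-.0197*C-[0,0,0]+[0,0,.134]).items():
    q=proj(W,X); print(n,q.round(1)); cv2.drawMarker(im,tuple(int(v) for v in q),(255,0,0),0,8)
save("w1",cv2.resize(im,(768,576)))
E
```

```text
collar [255.3 128.9]
knobtop [255.2 129.8]
grip [254.3 207.9]
htop [254.  223.1]
```

View pics/w1.png

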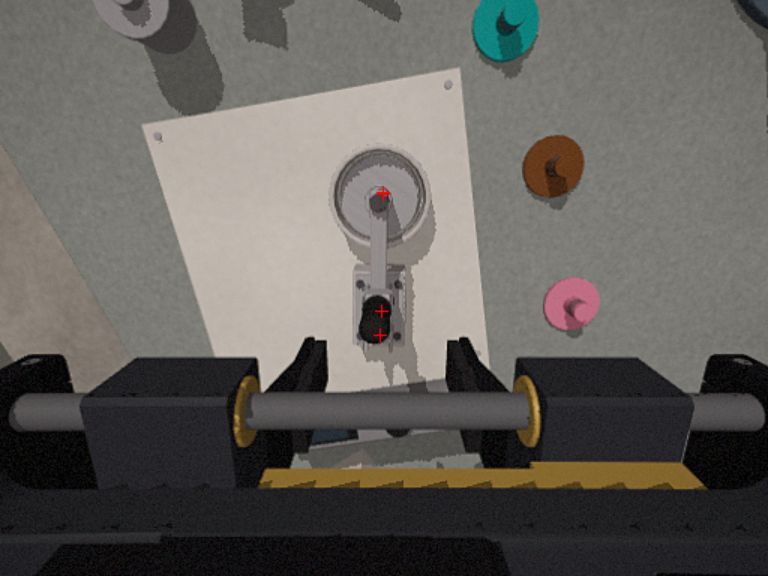

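The wrist view shows the collar centre at (378,195) in the enlarged picture and the clamp grip at (376,320). Both are about 3 mm left of my prediction, so I'll shift by that much and go down onto the grip.

>>> {"op": "play_rows", "data": {"plan": [[[0.1,0,0,0,0,0,0.2],[0,0,-0.29,0,0,0,0.2],[0,0,-0.29,0,0,0,0.2],[0,0,-0.29,0,0,0,0.2],[0,0,-0.29,0,0,0,0.2],[0,0,-0.29,0,0,0,0.2],[0,0,-0.29,0,0,0,-0.8],[0,0,0,0,0,0,-0.8],[0,0,0,0,0,0,-0.8],[0,0,0,0,0,0,-0.8]]]}}

```text
time_s: 4.05
position: [0.5553, 0.1496, 0.285]
tcp_rot: [[-0.339, -0.941, 0.002], [-0.941, 0.339, 0.0], [-0.001, -0.002, -1.0]]
force: [0.2, -0.9, 0.1]
opening: 0.316
```

```bash
python3 - <<'E'
from h import *
s=read_state();print(s["position"],s["force"],s["opening"])
# arc: fit circle about pivot for (behind,z)
r=np.hypot(24,109);print(r,[np.hypot(*v) for v in((55,95),(91,64),(107,31))])
C=np.array([.339,.941])
th=np.radians(np.linspace(-12.4,74,13)); 
P=np.c_[np.sin(th)*111.5,np.cos(th)*111.5]
D=np.diff(P,axis=0)/50
for d in D: print(np.round([d[0]*C[0],d[0]*C[1],d[1]],3).tolist())
E
```

```text
[0.55531944 0.14960592 0.28497521] [ 0.18138569 -0.88885371  0.12962581] 0.3160867039826584
111.61093136427094 [np.float64(109.77249200050075), np.float64(111.25196627475849), np.float64(111.40017953306898)]
[0.094, 0.26, 0.043]
[0.095, 0.263, 0.008]
[0.094, 0.262, -0.027]
[0.093, 0.257, -0.062]
[0.089, 0.248, -0.096]
[0.084, 0.234, -0.128]
[0.078, 0.217, -0.158]
[0.071, 0.197, -0.186]
[0.063, 0.174, -0.211]
[0.053, 0.147, -0.232]
[0.043, 0.119, -0.25]
[0.032, 0.088, -0.264]
```

>>> {"op": "play_rows", "data": {"plan": [[[0,0,0,0,0,0,-0.8],[0,0,0,0,0,0,-0.8],[0,0,0,0,0,0,-0.8],[0,0,0,0,0,0,-0.8]]]}}

```text
time_s: 4.45
position: [0.556, 0.1496, 0.285]
tcp_rot: [[-0.339, -0.941, 0.004], [-0.941, 0.339, -0.001], [-0.001, -0.004, -1.0]]
force: [3.8, -2.3, 3.2]
opening: 0.195
```

>>> {"op": "play_rows", "data": {"plan": [[[0.094,0.26,0.043,0,0,0,-0.8],[0.095,0.263,0.008,0,0,0,-0.8],[0.094,0.262,-0.027,0,0,0,-0.8],[0.093,0.257,-0.062,0,0,0,-0.8],[0.089,0.248,-0.096,0,0,0,-0.8],[0.084,0.234,-0.128,0,0,0,-0.8],[0.078,0.217,-0.158,0,0,0,-0.8],[0.071,0.197,-0.186,0,0,0,-0.8],[0.063,0.174,-0.211,0,0,0,-0.8],[0.053,0.147,-0.232,0,0,0,-0.8]]]}}

```text
time_s: 5.45
position: [0.5979, 0.2626, 0.2325]
tcp_rot: [[-0.338, -0.941, 0.006], [-0.941, 0.338, -0.002], [-0.001, -0.006, -1.0]]
force: [5.0, -3.6, 1.6]
opening: 0.204
```

>>> {"op": "play_rows", "data": {"plan": [[[0.043,0.119,-0.24,0,0,0,-0.8],[0.02,0.05,-0.16,0,0,0,-0.8],[0,0,0,0,0,0,0.2],[0,0,0,0,0,0,0.2],[0,0,0,0,0,0,0.2],[0,0,0.6,0,0,0,0.2],[0,0,0.9,0,0,0,0.0],[0,0,0.9,0,0,0,0.0],[0,0,0.9,0,0,0,0.0],[0,0,0,0,0,0,0.0]]]}}

```text
time_s: 6.45
position: [0.6006, 0.2726, 0.3852]
tcp_rot: [[-0.338, -0.941, 0.014], [-0.941, 0.338, 0.004], [-0.009, -0.011, -1.0]]
force: [0.1, 0.2, -0.1]
opening: 0.5
```

```bash
python3 - <<'E'
from h import *
s=read_state(); im=capture("wrist"); save("w2",im[:288]); print(s["position"],s["opening"])
W=cam("wrist",s);print(proj(W,[.534,.093,.152]),proj(W,[.534,.093,.172]))
E
```

```text
[0.60058138 0.27260112 0.38518584] 0.5004641980766354
[261.28136723  18.51291593] [261.31960003  13.07561886]
```

View pics/w2.png

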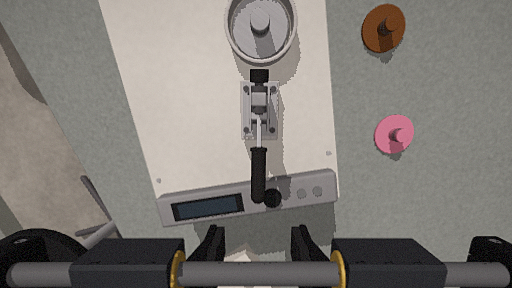

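The clamp is open: arm upright with its black pad at (260,75), handle laid back at (258,175). The lid is still in the collar at (261,25). Next I'll go above the lid and measure it.

>>> {"op": "play_rows", "data": {"plan": [[[-0.27,-0.72,0,0,0,0,0],[-0.27,-0.72,0,0,0,0,0],[-0.27,-0.72,0,0,0,0,0],[-0.27,-0.72,0,0,0,0,0],[-0.27,-0.72,0,0,0,0,0],[0,0,-0.6,0,0,0,0],[0,0,-0.6,0,0,0,0],[0,0,0,0,0,0,0],[0,0,0,0,0,0,0],[0,0,0,0,0,0,0]]]}}

```text
time_s: 7.5
position: [0.5316, 0.0917, 0.3175]
tcp_rot: [[-0.338, -0.941, 0.001], [-0.941, 0.338, 0.0], [-0.001, -0.001, -1.0]]
force: [0.0, 0.2, 0.2]
opening: 0.499
```

```bash
python3 - <<'E'
from h import *
s=read_state(); im=capture("wrist").copy(); print(s["position"],np.round(s["tcp_rot"],4).tolist())
W=cam("wrist",s)
for z in(.152,.172):
    q=proj(W,[.534,.093,z]);print(q);cv2.drawMarker(im,tuple(int(v) for v in q),(255,0,0),0,6)
g=cv2.cvtColor(im,cv2.COLOR_RGB2GRAY)
c=cv2.HoughCircles(g[:260],cv2.HOUGH_GRADIENT,1,10,param1=80,param2=25,minRadius=10,maxRadius=90)
print(c[0][:10] if c is not None else None)
save("w3",cv2.resize(im[60:270,130:390],None,fx=2.5,fy=2.5))
E
```

```text
[0.53155422 0.09173322 0.3174911 ] [[-0.338, -0.9412, 0.0013], [-0.9412, 0.338, 0.0001], [-0.0005, -0.0012, -1.0]]
[256.10007733 181.44227805]
[256.0011408  185.56757263]
[[255.5 181.5  37.1]
 [262.5 193.5  35.8]
 [261.5 173.5  37.8]
 [379.5 147.5  22.1]
 [245.5 182.5  28.8]
 [255.5 204.5  22.9]
 [266.5 183.5  27.1]
 [240.5 207.5  29.4]
 [ 78.5  27.5  33. ]
 [251.5 170.5  26.6]]
```

View pics/w3.png

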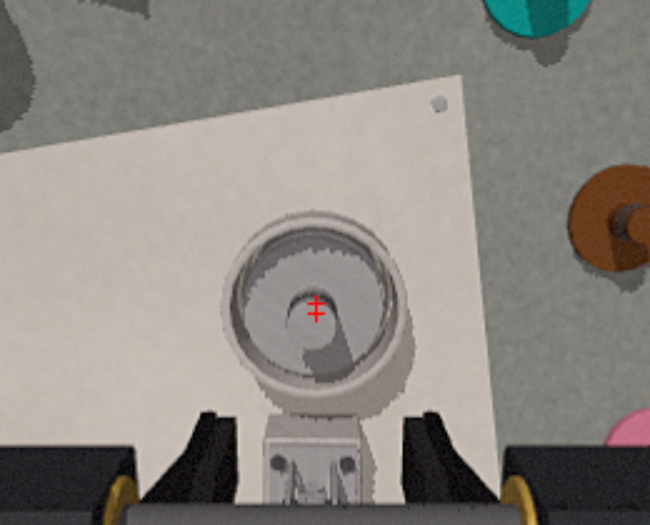

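The collar centre agrees with the estimate to a pixel. The knob top is at crop (312,322), about 3 mm toward the clamp, so I'll correct for that and descend.

>>> {"op": "play_rows", "data": {"plan": [[[0.09,0.08,-0.3,0,0,0,-0.1],[0,0,-0.6,0,0,0,-0.1],[0,0,-0.6,0,0,0,-0.1],[0,0,-0.6,0,0,0,-0.1],[0,0,-0.5,0,0,0,-0.1],[0,0,-0.3,0,0,0,-0.1],[0,0,-0.3,0,0,0,-0.1],[0,0,-0.2,0,0,0,-0.1],[0,0,0,0,0,0,-0.1]]]}}

```text
time_s: 8.45
position: [0.5353, 0.0956, 0.1461]
tcp_rot: [[-0.338, -0.941, -0.001], [-0.941, 0.338, 0.0], [0.0, 0.001, -1.0]]
force: [0.1, 0.1, 0.6]
opening: 0.45
```

>>> {"op": "play_rows", "data": {"plan": [[[0,0,0,0,0,0,-0.8],[0,0,0,0,0,0,-0.8],[0,0,0,0,0,0,-0.8],[0,0,0,0,0,0,-0.8],[0,0,0,0,0,0,-0.8],[0,0,0,0,0,0,-0.8]]]}}

```text
time_s: 9.05
position: [0.5364, 0.0954, 0.1476]
tcp_rot: [[-0.339, -0.941, 0.002], [-0.941, 0.339, -0.0], [-0.001, -0.002, -1.0]]
force: [0.1, 0.2, 5.8]
opening: 0.268
```

>>> {"op": "play_rows", "data": {"plan": [[[0,0,0.2,0,0,0,-0.8],[0,0,0.4,0,0,0,-0.8],[0,0,0.4,0,0,0,-0.8],[0.4,-0.08,0,0,0,0,-0.8],[0.5,-0.1,0,0,0,0,-0.8],[0.5,-0.1,0,0,0,0,-0.8],[0.5,-0.1,0,0,0,0,-0.8],[0.48,-0.1,0,0,0,0,-0.8],[0,0,-0.4,0,0,0,-0.8],[0,0,-0.4,0,0,0,-0.8],[0,0,-0.2,0,0,0,-0.8],[0,0,0,0,0,0,-0.8]]]}}

```text
time_s: 10.25
position: [0.6523, 0.0722, 0.1442]
tcp_rot: [[-0.34, -0.941, -0.006], [-0.941, 0.34, -0.001], [0.003, 0.006, -1.0]]
force: [-0.6, 0.1, -2.6]
opening: 0.272
```

>>> {"op": "play_rows", "data": {"plan": [[[0,0,-0.06,0,0,0,-0.8],[0,0,-0.06,0,0,0,-0.8],[0,0,-0.06,0,0,0,-0.8],[0,0,0,0,0,0,-0.8]]]}}

```text
time_s: 10.65
position: [0.6545, 0.072, 0.1377]
tcp_rot: [[-0.34, -0.941, 0.0], [-0.941, 0.34, -0.001], [0.001, -0.0, -1.0]]
force: [0.6, -0.6, -2.5]
opening: 0.269
```

>>> {"op": "play_rows", "data": {"plan": [[[0,0,-0.02,0,0,0,-0.8],[0,0,-0.02,0,0,0,-0.8],[0,0,0,0,0,0,-0.8]]]}}

```text
time_s: 10.95
position: [0.6546, 0.0721, 0.1376]
tcp_rot: [[-0.339, -0.941, 0.001], [-0.941, 0.339, -0.001], [0.001, -0.001, -1.0]]
force: [-3.5, -0.7, 5.1]
opening: 0.263
```

Contact felt. I'll release, retreat upward, and take a combined top view and wrist view.

>>> {"op": "play_rows", "data": {"plan": [[[0,0,0,0,0,0,0],[0,0,0,0,0,0,0],[0,0,0,0,0,0,0],[0,0,0.3,0,0,0,0],[0,0,0.8,0,0,0,0],[0,0,0.9,0,0,0,0],[0,0,0.9,0,0,0,0],[0,0,0,0,0,0,0]]]}}

```text
time_s: 11.75
position: [0.6592, 0.0719, 0.2901]
tcp_rot: [[-0.339, -0.941, 0.018], [-0.941, 0.339, -0.002], [-0.004, -0.017, -1.0]]
force: [1.2, -0.9, 0.6]
opening: 0.498
```

```bash
python3 - <<'E'
from h import *
s=read_state(); im=capture("wrist"); print(s["position"],s["joint_positions"]); W=cam("wrist",s)
print(proj(W,[.6545,.072,.162]))
t=capture("top")
a=im[40:290,100:450]; b=cv2.resize(t[115:245,100:320],None,fx=2,fy=2)
h=np.zeros((520,440,3),np.uint8);h[:250,:350]=a;h[260:520]=b; save("w4",h)
# cup plan
yaw=np.radians(-33);cx=np.array([np.cos(yaw),np.sin(yaw),0]);cy=np.array([-cx[1],cx[0],0])
E
```

```text
[0.65920712 0.07190091 0.29014491] [-3.38257504e+00  2.93331133e+01  7.23811968e+01 -6.33227541e-02
  7.72751383e+01 -1.63535871e+02]
[263.44648852 186.16839604]
```

View pics/w4.png

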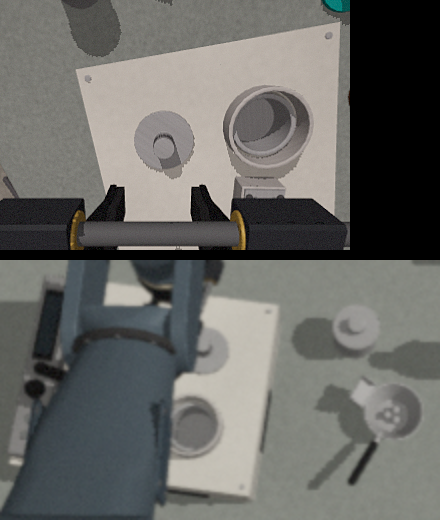

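The lid lies knob up on the deck, crop (165,145), and the jar is open and empty. The cup still holds its 3 balls. Next I'll hover over the cup handle.

>>> {"op": "play_rows", "data": {"plan": [[[-0.25,-0.37,0,0,0,-0.044,0],[-0.25,-0.37,0,0,0,-0.044,0],[-0.25,-0.37,0,0,0,-0.044,0],[-0.25,-0.37,0,0,0,-0.044,0],[-0.25,-0.37,0,0,0,-0.044,0],[-0.25,-0.37,0,0,0,-0.044,0],[-0.25,-0.37,0,0,0,-0.044,0],[-0.25,-0.37,0,0,0,-0.044,0],[-0.25,-0.37,0,0,0,-0.044,0],[-0.25,-0.37,0,0,0,-0.044,0],[-0.25,-0.37,0,0,0,-0.044,0],[-0.25,-0.37,0,0,0,-0.044,0]]]}}

```text
time_s: 13.05
position: [0.5027, -0.15, 0.2789]
tcp_rot: [[-0.905, 0.426, -0.005], [0.426, 0.905, 0.002], [0.005, -0.0, -1.0]]
force: [0.0, 0.3, -0.5]
opening: 0.495
```

>>> {"op": "play_rows", "data": {"plan": [[[-0.25,-0.37,0,0,0,-0.044,0],[0,0,-0.4,0,0,0,0],[0,0,-0.4,0,0,0,0],[0,0,0,0,0,0,0],[0,0,0,0,0,0,0]]]}}

```text
time_s: 13.55
position: [0.4913, -0.168, 0.2396]
tcp_rot: [[-0.84, 0.542, -0.004], [0.542, 0.84, 0.002], [0.004, -0.0, -1.0]]
force: [0.6, -0.8, -0.3]
opening: 0.497
```

```bash
python3 - <<'E'
from h import *
s=read_state(); im=capture("wrist"); print(s["position"],np.round(s["tcp_rot"],3).tolist(),np.round(s["joint_positions"],1)); 
np.savez("w5.npz",im=im,p=s["position"],r=s["tcp_rot"])
save("w5",cv2.resize(im,None,fx=1.5,fy=1.5))
E
```

```text
[ 0.49127891 -0.16802642  0.23962431] [[-0.84, 0.542, -0.004], [0.542, 0.84, 0.002], [0.004, -0.0, -1.0]] [-31.2  20.9  95.8  -0.   63.5 -88.4]
```

View pics/w5.png

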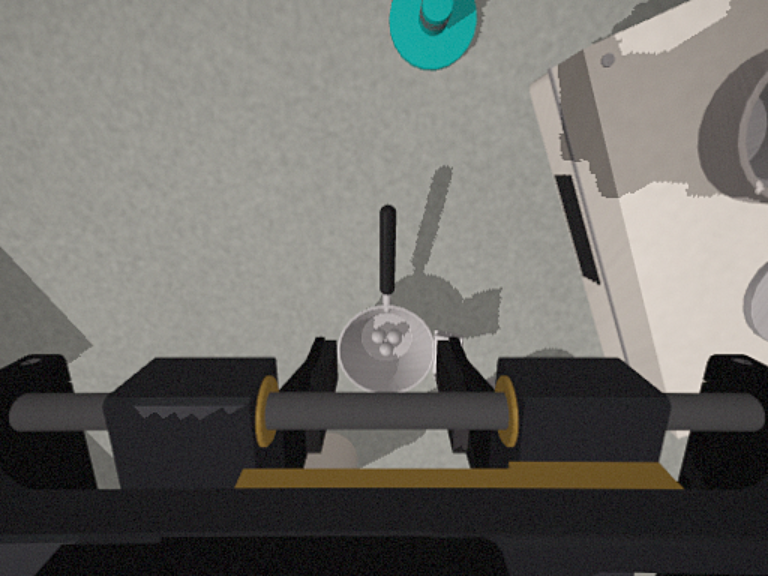

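The wrist view shows the cup with its three balls at (387,340) in the enlarged picture and the black handle straight from (387,208) to (387,293). I'll compute the leaned grasp, 35 to 40° back, so that the tilt stays within wrist range.

```bash
cat >> h.py <<'E'
L=np.radians(40)
def rows(p0,R0,p1,R1):
    rv=Ro.from_matrix(R1@R0.T).as_rotvec()
    return "d/.05",((p1-p0)/.05).round(3).tolist(),"rv/pi",(rv/np.pi).round(4).tolist(),"deg",round(np.degrees(np.linalg.norm(rv)),1)
def cupR(yaw,tilt):
    return Ro.from_euler("z",yaw,degrees=True).as_matrix()@Ro.from_euler("x",-tilt,degrees=True).as_matrix()
h=np.array([-np.cos(np.radians(16)),0,np.sin(np.radians(16))])
zt=np.cross(h,[0,1,0]); zt=-zt if zt[2]>0 else zt
Rg=np.c_[h,np.cross(zt,h),zt]           # tool in cup frame, no lean
Rg=Ro.from_rotvec(h*L).as_matrix()@Rg
if Rg[1,2]<0: Rg=Ro.from_rotvec(-2*h*L).as_matrix()@Rg
E
python3 - <<'E'
from h import *
d=np.load("w5.npz"); im=d["im"]; s=dict(position=d["p"],tcp_rot=d["r"]); W=cam("wrist",s)
b=(im.max(2)<60).astype(np.uint8); b[:120]=0;b[205:]=0;b[:,235:280]=b[:,235:280];b[:,:235]=0;b[:,280:]=0
n,l,st,ce=cv2.connectedComponentsWithStats(b); i=1+np.argmax(st[1:,4]); print(st[i])
ys,xs=np.nonzero(l==i); vx,vy,x0,y0=cv2.fitLine(np.c_[xs,ys].astype(np.float32),2,0,.01,.01).ravel()
at=lambda y:(x0+vx/vy*(y-y0),y)
e=onz(W,at(ys.min()),.058);b0=onz(W,at(ys.max()+1),.038)
u=(b0-e)[:2];yaw=np.degrees(np.arctan2(u[1],u[0]));u/=np.linalg.norm(u)
print(e,b0,"len",np.linalg.norm((e-b0)[:2]),"yaw",yaw,"axis from end",e[:2]+.135*u,"from start",b0[:2]+.064*u)
print("rim",onz(W,(387/1.5,349/1.5),.04))
o=np.r_[((e[:2]+.135*u)+(b0[:2]+.064*u))/2,0]
R=cupR(yaw,0); g=o+R@np.array([-.080,0,.046-.012*np.tan(np.radians(16))])
Rt=R@Rg; tcp=g+Rt[:,2]*.019
print("cup",o,"grip",g,"tcp",tcp,"Rt",Rt.round(3).tolist())
pre=tcp-Rt[:,2]*.11
print("to pre",pre,rows(np.array(s["position"]),np.array(s["tcp_rot"]),pre,Rt)); print("app",rows(pre,Rt,tcp,Rt))
np.savez("cup.npz",o=o,yaw=yaw)
E
```

```text
[253 137  11  59 586]
[ 0.44829555 -0.1391944   0.058     ] [ 0.51759543 -0.18497096  0.038     ] len 0.08305400535372874 yaw -33.447061297878065 axis from end [ 0.56093893 -0.21360184] from start [ 0.57099674 -0.22024561]
rim [ 0.56455046 -0.21421364  0.04      ]
cup [ 0.56596783 -0.21692372  0.        ] grip [ 0.4992162  -0.17283042  0.04255906] tcp [ 0.50260009 -0.16042878  0.02856804] Rt [[-0.802, 0.57, 0.178], [0.53, 0.542, 0.653], [0.276, 0.618, -0.736]]
to pre [ 0.48300911 -0.23222777  0.10956865] ('d/.05', [-0.165, -1.284, -2.601], 'rv/pi', [0.2308, -0.0504, -0.0349], 'deg', np.float64(43.0))
app ('d/.05', [0.392, 1.436, -1.62], 'rv/pi', [0.0, 0.0, 0.0], 'deg', np.float64(0.0))
```

>>> {"op": "play_rows", "data": {"plan": [[[-0.027,-0.214,-0.433,0.0385,-0.0084,-0.0058,-0.4],[-0.027,-0.214,-0.433,0.0385,-0.0084,-0.0058,-0.4],[-0.027,-0.214,-0.433,0.0385,-0.0084,-0.0058,-0.4],[-0.027,-0.214,-0.433,0.0385,-0.0084,-0.0058,-0.4],[-0.027,-0.214,-0.433,0.0385,-0.0084,-0.0058,-0.4],[-0.027,-0.214,-0.433,0.0385,-0.0084,-0.0058,-0.4],[0,0,0,0,0,0,-0.4],[0,0,0,0,0,0,-0.4],[0,0,0,0,0,0,-0.4]]]}}

```text
time_s: 14.5
position: [0.4848, -0.2321, 0.1128]
tcp_rot: [[-0.803, 0.568, 0.181], [0.531, 0.544, 0.65], [0.27, 0.618, -0.738]]
force: [-0.2, 1.1, -0.0]
opening: 0.299
```

```bash
python3 - <<'E'
from h import *
s=read_state(); p=np.array(s["position"]);R0=np.array(s["tcp_rot"]);print(p,s["opening"],np.round(s["joint_positions"],1),np.round(s["force"],1))
o=np.array([.5655,-.2155,0]); R=cupR(-33.3,0); g=o+R@np.array([-.080,0,.0426]); Rt=R@Rg; tcp=g+Rt[:,2]*.019
print(tcp,rows(p,R0,tcp,Rt))
im=capture("wrist");save("w6",cv2.resize(im,None,fx=1.5,fy=1.5)); W=cam("wrist",s);print(proj(W,g)*1.5)
E
```

```text
[ 0.48475222 -0.23209835  0.11279119] 0.2985723289160711 [ -55.6   43.8   92.1   32.    76.9 -123.1] [-0.2  1.1 -0. ]
[ 0.50198747 -0.15916789  0.02860899] ('d/.05', [0.345, 1.459, -1.684], 'rv/pi', [0.0013, 0.0013, 0.0008], 'deg', np.float64(0.4))
[381.94590801 293.04133525]
```

View pics/w6.png

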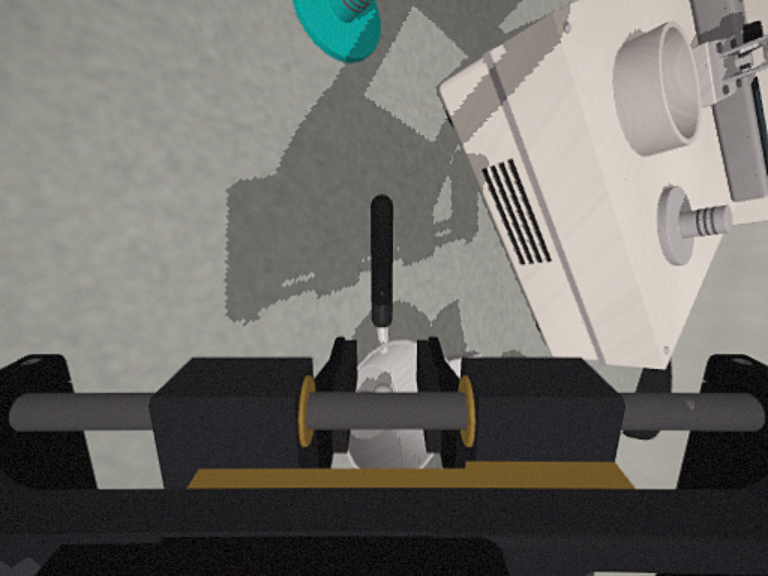

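The predicted grip at (382,293) lies right on the handle axis, x = 382 in this view. Approaching along the tool axis and closing.

>>> {"op": "play_rows", "data": {"plan": [[[0.05,0.208,-0.24,0,0,0,-0.4],[0.05,0.208,-0.24,0,0,0,-0.4],[0.05,0.208,-0.24,0,0,0,-0.4],[0.05,0.208,-0.24,0,0,0,-0.4],[0.05,0.208,-0.24,0,0,0,-0.4],[0.05,0.208,-0.24,0,0,0,-0.4],[0.025,0.105,-0.12,0,0,0,-0.4],[0.02,0.105,-0.12,0,0,0,-0.4],[0,0,0,0,0,0,-0.4],[0,0,0,0,0,0,-0.4]]]}}

```text
time_s: 15.55
position: [0.5014, -0.16, 0.0269]
tcp_rot: [[-0.802, 0.569, 0.181], [0.532, 0.542, 0.651], [0.273, 0.618, -0.737]]
force: [1.1, 0.8, -0.4]
opening: 0.299
```

>>> {"op": "play_rows", "data": {"plan": [[[0,0,0,0,0,0,-1],[0,0,0,0,0,0,-1],[0,0,0,0,0,0,-1],[0,0,0,0,0,0,-1],[0,0,0,0,0,0,-1]]]}}

```text
time_s: 16.05
position: [0.5014, -0.16, 0.0269]
tcp_rot: [[-0.802, 0.57, 0.182], [0.532, 0.541, 0.651], [0.273, 0.619, -0.737]]
force: [0.6, 0.7, 1.4]
opening: 0.149
```

```bash
cat > plan.py <<'E'
from h import *
o=np.array([.5655,-.2155,0]); R0=cupR(-33.3,0)
Tg=np.array([.5014,-.16,.0269]); RT=np.array([[-.802,.57,.182],[.532,.541,.651],[.273,.619,-.737]])
U,_,V=np.linalg.svd(RT); RT=U@V
pr=R0.T@(Tg-o); Rr=R0.T@RT
j=np.array([.534,.093,.152])
def pose(yaw,tilt,fwd,z,lat=0):   # beak tip fwd of axis along pour dir, at z
    R=cupR(yaw,tilt); f=cupR(yaw,0)
    tip=np.array([j[0],j[1],z])+f[:,1]*fwd+f[:,0]*lat
    c=tip-R@np.array([0,.070,.053]); return c+R@pr,R@Rr,c
E
python3 - <<'E'
from plan import *
Y=-3.3
s=[(Y,0,-.06,.26),(Y,60,-.003,.195),(Y,60,-.003,.145),(Y,75,-.003,.145),(Y,95,-.003,.145)]
p,R=np.array(read_state()["position"]),np.array(read_state()["tcp_rot"])
up=p+[0,0,.207]
print("up",up)
p=up
for a in s:
    q,Q,c=pose(*a); print(a,"tcp",q.round(4),"foot",c.round(3),"toolz",Q[:,2].round(2),rows(p,R,q,Q)); p,R=q,Q
E
```

```text
up [ 0.50141738 -0.16000285  0.23391351]
(-3.3, 0, -0.06, 0.26) tcp [ 0.4433 -0.0208  0.2339] foot [ 0.527 -0.037  0.207] toolz [-0.17  0.65 -0.74] ('d/.05', [-1.163, 2.785, -0.0], 'rv/pi', [-0.0, -0.0, 0.1666], 'deg', np.float64(30.0))
(-3.3, 60, -0.003, 0.195) tcp [0.4469 0.0429 0.2329] foot [0.529 0.009 0.229] toolz [-0.22 -0.3  -0.93] ('d/.05', [0.073, 1.274, -0.02], 'rv/pi', [-0.3328, 0.0192, 0.0], 'deg', np.float64(60.0))
(-3.3, 60, -0.003, 0.145) tcp [0.4469 0.0429 0.1829] foot [0.529 0.009 0.179] toolz [-0.22 -0.3  -0.93] ('d/.05', [0.0, 0.0, -1.0], 'rv/pi', [0.0, 0.0, 0.0], 'deg', np.float64(0.0))
(-3.3, 75, -0.003, 0.145) tcp [0.4476 0.0545 0.195 ] foot [0.53  0.021 0.199] toolz [-0.24 -0.53 -0.81] ('d/.05', [0.013, 0.231, 0.243], 'rv/pi', [-0.0832, 0.0048, -0.0], 'deg', np.float64(15.0))
(-3.3, 95, -0.003, 0.145) tcp [0.4487 0.074  0.2059] foot [0.531 0.043 0.219] toolz [-0.25 -0.78 -0.58] ('d/.05', [0.023, 0.39, 0.216], 'rv/pi', [-0.1109, 0.0064, -0.0], 'deg', np.float64(20.0))
```

>>> {"op": "play_rows", "data": {"plan": [[[0,0,0.1,0,0,0,-1],[0,0,0.2,0,0,0,-1],[0,0,0.4,0,0,0,-1],[0,0,0.5,0,0,0,-1],[0,0,0.5,0,0,0,-1],[0,0,0.5,0,0,0,-1],[0,0,0.5,0,0,0,-1],[0,0,0.5,0,0,0,-1],[0,0,0.5,0,0,0,-1],[0,0,0.44,0,0,0,-1],[0,0,0,0,0,0,-1]]]}}

```text
time_s: 17.15
position: [0.5017, -0.1604, 0.2363]
tcp_rot: [[-0.803, 0.567, 0.183], [0.533, 0.544, 0.648], [0.268, 0.618, -0.739]]
force: [1.2, -0.1, -2.3]
opening: 0.153
```

>>> {"op": "play_rows", "data": {"plan": [[[-0.053,0.127,0,0,0,0.0076,-1],[-0.106,0.253,0,0,0,0.0151,-1],[-0.106,0.253,0,0,0,0.0151,-1],[-0.106,0.253,0,0,0,0.0151,-1],[-0.106,0.253,0,0,0,0.0151,-1],[-0.106,0.253,0,0,0,0.0151,-1],[-0.106,0.253,0,0,0,0.0151,-1],[-0.106,0.253,0,0,0,0.0151,-1],[-0.106,0.253,0,0,0,0.0151,-1],[-0.106,0.253,0,0,0,0.0151,-1],[-0.106,0.253,0,0,0,0.0151,-1],[-0.053,0.127,0,0,0,0.0076,-1]]]}}

```text
time_s: 18.35
position: [0.4422, -0.019, 0.2338]
tcp_rot: [[-0.96, 0.221, -0.171], [0.057, 0.754, 0.655], [0.274, 0.619, -0.736]]
force: [0.1, 0.0, -1.8]
opening: 0.153
```

```bash
python3 - <<'E'
from plan import *
s=read_state();p,R=np.array(s["position"]),np.array(s["tcp_rot"]);print(p,s["joint_positions"])
N=8
for i,t in enumerate([7.5*k for k in range(1,9)]):
    f=-.06+.057*t/60; z=.26-.065*t/60
    q,Q,c=pose(-3.3,t,f,z); print(rows(p,R,q,Q)); p,R=q,Q
im=capture("side");save("s1",cv2.resize(im[150:350,120:400],None,fx=2.5,fy=2.5))
E
```

```text
[ 0.44221585 -0.01898126  0.23382195] [ -35.72503247   29.25208524   98.13047005   25.57588865   88.11552098
 -125.66491339]
('d/.05', [0.026, 0.049, -0.003], 'rv/pi', [-0.0417, 0.002, -0.001], 'deg', np.float64(7.5))
('d/.05', [0.006, 0.105, 0.002], 'rv/pi', [-0.0416, 0.0024, 0.0], 'deg', np.float64(7.5))
('d/.05', [0.007, 0.127, 0.005], 'rv/pi', [-0.0416, 0.0024, -0.0], 'deg', np.float64(7.5))
('d/.05', [0.009, 0.149, 0.006], 'rv/pi', [-0.0416, 0.0024, 0.0], 'deg', np.float64(7.5))
('d/.05', [0.01, 0.171, 0.003], 'rv/pi', [-0.0416, 0.0024, 0.0], 'deg', np.float64(7.5))
('d/.05', [0.011, 0.192, -0.002], 'rv/pi', [-0.0416, 0.0024, -0.0], 'deg', np.float64(7.5))
('d/.05', [0.012, 0.213, -0.01], 'rv/pi', [-0.0416, 0.0024, 0.0], 'deg', np.float64(7.5))
('d/.05', [0.013, 0.232, -0.02], 'rv/pi', [-0.0416, 0.0024, 0.0], 'deg', np.float64(7.5))
```

View pics/s1.png

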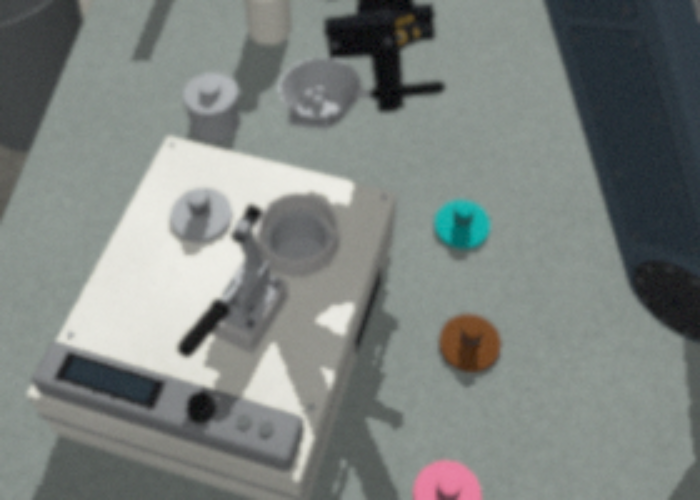

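The side view shows the cup level in the gripper with its balls visible at (318,100). The clamp is up and the lid is on the deck. Tilting to 60° above the collar.

>>> {"op": "play_rows", "data": {"plan": [[[0.02,0.036,0,-0.0277,0.0015,0,-1],[0.007,0.053,0,-0.0277,0.0016,0,-1],[0.004,0.07,0,-0.0277,0.0016,0,-1],[0.004,0.08,0.003,-0.0277,0.0016,0,-1],[0.005,0.09,0.003,-0.0277,0.0016,0,-1],[0.006,0.098,0.003,-0.0277,0.0016,0,-1],[0.007,0.108,0.002,-0.0277,0.0016,0,-1],[0.007,0.12,0,-0.0277,0.0016,0,-1],[0.008,0.131,-0.003,-0.0277,0.0016,0,-1],[0.008,0.142,-0.006,-0.0277,0.0016,0,-1],[0.009,0.152,-0.01,-0.0277,0.0016,0,-1],[0.009,0.158,-0.013,-0.0277,0.0016,0,-1]]]}}

```text
time_s: 19.6
position: [0.4474, 0.0419, 0.2329]
tcp_rot: [[-0.946, 0.233, -0.223], [0.295, 0.906, -0.305], [0.131, -0.354, -0.926]]
force: [0.5, -0.2, -1.9]
opening: 0.146
```

>>> {"op": "play_rows", "data": {"plan": [[[0,0,0,0,0,0,-1],[0,0,0,0,0,0,-1],[0,0,0,0,0,0,-1]]]}}

```text
time_s: 19.9
position: [0.4475, 0.0407, 0.2327]
tcp_rot: [[-0.946, 0.233, -0.224], [0.295, 0.907, -0.301], [0.133, -0.351, -0.927]]
force: [0.7, 0.1, -2.7]
opening: 0.145
```

```bash
python3 - <<'E'
from plan import *
s=read_state();p,R=np.array(s["position"]),np.array(s["tcp_rot"]);print(p,np.round(s["joint_positions"],1))
Rc=R@Rr.T; c=p-Rc@pr; tip=c+Rc@np.array([0,.07,.053]); print("tilt",np.degrees(np.arccos(Rc[2,2])),"tip",tip,"cupx z",Rc[2,0])
q,Q,_=pose(-3.3,60,-.003,.145); print(rows(p,R,q,Q))
T=cam("top");S=cam("side");t=capture("top").copy();sd=capture("side").copy()
for im,C,r in((t,T,(150,160)),(sd,S,(175,190))):
    for X in(tip,j): v=proj(C,X);print(v.round(1)); im[int(round(v[1])),int(round(v[0]))]=(255,0,0)
a=cv2.resize(t[150:250,130:260],None,fx=4,fy=4,interpolation=0);b=cv2.resize(sd[170:310,190:300],None,fx=3.5,fy=3.5,interpolation=0)
H=np.zeros((500,800,3),np.uint8);H[:400,:400]=a[:,:400];H[:490,405:790]=b[:490,:385];save("s2",H)
E
```

```text
[0.44749969 0.04074839 0.23272334] [  2.4  24.   96.1 -17.6  74.9 -64.8]
tilt 59.8911475437121 tip [0.53449434 0.08774356 0.19495613] cupx z 0.00012598924495513863
('d/.05', [-0.011, 0.044, -0.997], 'rv/pi', [-0.0006, 0.0001, 0.0006], 'deg', np.float64(0.2))
[195.3 193.9]
[195.7 197.1]
[238.8 228.9]
[239.4 239.1]
```

View pics/s2.png

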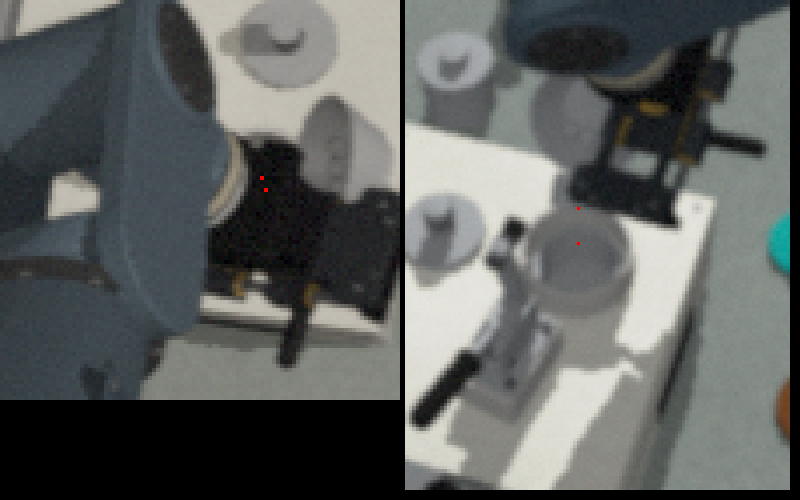

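The side view agrees: the beak ends at about the red tip mark (578,208), over the collar. Lowering the beak into the collar.

>>> {"op": "play_rows", "data": {"plan": [[[-0.01,0.04,-0.2,0,0,0,-1],[0,0,-0.2,0,0,0,-1],[0,0,-0.2,0,0,0,-1],[0,0,-0.15,0,0,0,-1],[0,0,-0.13,0,0,0,-1],[0,0,-0.12,0,0,0,-1],[0,0,0,0,0,0,-1],[0,0,0,0,0,0,-1],[0,0,0,0,0,0,-1]]]}}

```text
time_s: 20.9
position: [0.4473, 0.0434, 0.1829]
tcp_rot: [[-0.947, 0.233, -0.223], [0.294, 0.907, -0.303], [0.131, -0.352, -0.927]]
force: [-0.8, -0.3, -1.6]
opening: 0.151
```

```bash
python3 - <<'E'
from plan import *
s=read_state();p,R=np.array(s["position"]),np.array(s["tcp_rot"]);print(p,np.round(s["joint_positions"],1),np.round(s["force"],1))
Rc=R@Rr.T; c=p-Rc@pr; tip=c+Rc@np.array([0,.07,.053]); print("tilt",np.degrees(np.arccos(Rc[2,2])),"tip",tip)
for t in(64,68,72,76,80,84,88,92,96):
    q,Q,c=pose(-3.3,t,-.003-.004*(t-60)/36,.145); print(t,rows(p,R,q,Q)); p,R=q,Q
sd=capture("side");save("s3",cv2.resize(sd[180:280,190:300],None,fx=5,fy=5,interpolation=2))
E
```

```text
[0.44734948 0.04337018 0.18291666] [  2.7  28.1  98.9 -18.3  68.4 -62.3] [-0.8 -0.3 -1.6]
tilt 59.944239704317276 tip [0.53432768 0.09042784 0.14518939]
64 ('d/.05', [-0.006, 0.037, 0.07], 'rv/pi', [-0.0225, 0.0017, 0.0002], 'deg', np.float64(4.1))
68 ('d/.05', [0.003, 0.051, 0.067], 'rv/pi', [-0.0222, 0.0013, -0.0], 'deg', np.float64(4.0))
72 ('d/.05', [0.003, 0.056, 0.062], 'rv/pi', [-0.0222, 0.0013, -0.0], 'deg', np.float64(4.0))
76 ('d/.05', [0.003, 0.06, 0.058], 'rv/pi', [-0.0222, 0.0013, 0.0], 'deg', np.float64(4.0))
80 ('d/.05', [0.004, 0.064, 0.053], 'rv/pi', [-0.0222, 0.0013, -0.0], 'deg', np.float64(4.0))
84 ('d/.05', [0.004, 0.067, 0.048], 'rv/pi', [-0.0222, 0.0013, 0.0], 'deg', np.float64(4.0))
88 ('d/.05', [0.004, 0.07, 0.042], 'rv/pi', [-0.0222, 0.0013, -0.0], 'deg', np.float64(4.0))
92 ('d/.05', [0.004, 0.073, 0.036], 'rv/pi', [-0.0222, 0.0013, 0.0], 'deg', np.float64(4.0))
96 ('d/.05', [0.004, 0.075, 0.031], 'rv/pi', [-0.0222, 0.0013, 0.0], 'deg', np.float64(4.0))
```

View pics/s3.png

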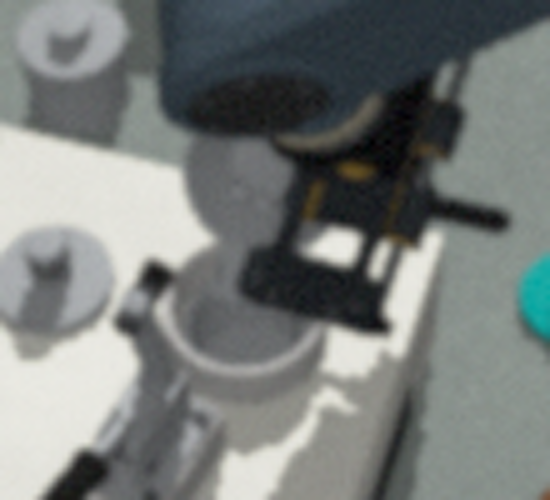

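The beak is down inside the collar with no contact force, and the tilt is 60°. That was the 12th and last picture, so from here I rely on numbers. Pouring about the beak tip.

>>> {"op": "play_rows", "data": {"plan": [[[-0.004,0.037,0.07,-0.0223,0.0015,0,-1],[0.003,0.051,0.067,-0.0222,0.0013,0,-1],[0.003,0.056,0.062,-0.0222,0.0013,0,-1],[0.003,0.06,0.058,-0.0222,0.0013,0,-1],[0.004,0.064,0.053,-0.0222,0.0013,0,-1],[0.004,0.067,0.048,-0.0222,0.0013,0,-1],[0.004,0.07,0.042,-0.0222,0.0013,0,-1],[0.004,0.073,0.036,-0.0222,0.0013,0,-1],[0.004,0.075,0.031,-0.0222,0.0013,0,-1],[0,0,0,0,0,0,-1],[0,0,0,0,0,0,-1]]]}}

```text
time_s: 22.05
position: [0.4486, 0.0713, 0.2058]
tcp_rot: [[-0.945, 0.21, -0.251], [0.326, 0.526, -0.786], [-0.033, -0.824, -0.565]]
force: [0.1, 0.7, -1.7]
opening: 0.147
```

>>> {"op": "play_rows", "data": {"plan": [[[0,0,0,0,0,0,-1],[0,0,0,0,0,0,-1],[0,0,0,0,0,0,-1],[0,0,0,0,0,0,-1],[0,0,0,0,0,0,-1],[0,0,0,0,0,0,-1],[0,0,0,0,0,0,-1],[0,0,0,0,0,0,-1]]]}}

```text
time_s: 22.85
position: [0.4483, 0.071, 0.206]
tcp_rot: [[-0.945, 0.21, -0.252], [0.326, 0.524, -0.787], [-0.033, -0.825, -0.564]]
force: [-0.0, 0.0, -2.1]
opening: 0.148
```

```bash
python3 - <<'E'
from plan import *
s=read_state();p,R=np.array(s["position"]),np.array(s["tcp_rot"]);print(p,np.round(s["joint_positions"],1),np.round(s["force"],2),np.round(s["moment"],2))
Rc=R@Rr.T; c=p-Rc@pr; tip=c+Rc@np.array([0,.07,.053]); print("tilt",np.degrees(np.arccos(Rc[2,2])),"tip",tip)
q,Q,_=pose(-3.3,96,-.03,.215);print("out",rows(p,R,q,Q)); p,R=q,Q
q,Q,_=pose(-3.3,0,-.06,.265);print("lvl",rows(p,R,q,Q),q)
E
```

```text
[0.44828413 0.07100933 0.20596475] [ 20.2  40.4  90.8 -40.6  90.6 -34.1] [-0.02  0.01 -2.1 ] [ 0.78 -0.27 -0.01]
tilt 95.98992769433413 tip [0.5333281  0.08588445 0.14473377]
out ('d/.05', [-0.021, -0.458, 1.405], 'rv/pi', [-0.0001, -0.0001, 0.0003], 'deg', np.float64(0.1))
lvl ('d/.05', [-0.079, -1.378, -0.746], 'rv/pi', [0.5324, -0.0307, 0.0], 'deg', np.float64(96.0)) [ 0.44325445 -0.02077003  0.2389    ]
```

>>> {"op": "play_rows", "data": {"plan": [[[0.004,0.077,0.026,-0.0222,0.0013,0,-1],[0.004,0.077,0.02,-0.0222,0.0013,0,-1],[0,0,0,0,0,0,-1],[0,0,0,0,0,0,-1],[0,0,0,0,0,0,-1],[0,0,0,0,0,0,-1],[0,0,0.15,0,0,0,-1],[0,-0.1,0.35,0,0,0,-1],[0,-0.2,0.45,0,0,0,-1],[0,-0.3,0.45,0,0,0,-1],[0,-0.3,0.3,0,0,0,-1]]]}}

```text
time_s: 23.95
position: [0.4489, 0.0329, 0.2961]
tcp_rot: [[-0.945, 0.206, -0.255], [0.319, 0.404, -0.857], [-0.073, -0.891, -0.448]]
force: [1.4, -0.6, -1.2]
opening: 0.152
```

```bash
python3 - <<'E'
from plan import *
s=read_state();p,R=np.array(s["position"]),np.array(s["tcp_rot"]);print(p,np.round(s["force"],2))
Rc=R@Rr.T; c=p-Rc@pr; print("tilt",np.degrees(np.arccos(Rc[2,2])))
q,Q,_=pose(-3.3,0,-.12,.265);print("lvl",rows(p,R,q,Q),q)
E
```

```text
[0.44891918 0.03286875 0.29613563] [ 1.38 -0.6  -1.24]
tilt 103.98010008532209
lvl ('d/.05', [-0.182, -2.271, -1.145], 'rv/pi', [0.5767, -0.0329, 0.0011], 'deg', np.float64(104.0)) [ 0.43980061 -0.08067054  0.2389    ]
```

>>> {"op": "play_rows", "data": {"plan": [[[-0.013,-0.17,-0.03,0.0412,-0.0024,0,-1],[-0.013,-0.17,-0.03,0.0412,-0.0024,0,-1],[-0.013,-0.17,-0.05,0.0412,-0.0024,0,-1],[-0.013,-0.17,-0.08,0.0412,-0.0023,0,-1],[-0.013,-0.17,-0.09,0.0412,-0.0023,0,-1],[-0.013,-0.17,-0.09,0.0412,-0.0023,0,-1],[-0.013,-0.16,-0.09,0.0412,-0.0023,0,-1],[-0.013,-0.16,-0.09,0.0412,-0.0023,0,-1],[-0.013,-0.16,-0.09,0.0412,-0.0023,0,-1],[-0.013,-0.16,-0.1,0.0412,-0.0023,0,-1],[-0.013,-0.16,-0.1,0.0412,-0.0023,0,-1],[-0.013,-0.16,-0.1,0.0412,-0.0023,0,-1]]]}}

```text
time_s: 25.15
position: [0.4401, -0.0667, 0.2476]
tcp_rot: [[-0.956, 0.23, -0.181], [0.128, 0.885, 0.447], [0.263, 0.404, -0.876]]
force: [0.4, -0.1, -2.2]
opening: 0.152
```

>>> {"op": "play_rows", "data": {"plan": [[[-0.013,-0.16,-0.1,0.0412,-0.0023,0,-1],[-0.013,-0.16,-0.1,0.0412,-0.0023,0.001,-1],[0,0,0,0,0,0,-1],[0,0,0,0,0,0,-1]]]}}

```text
time_s: 25.55
position: [0.4388, -0.082, 0.2364]
tcp_rot: [[-0.959, 0.223, -0.174], [0.057, 0.755, 0.653], [0.277, 0.617, -0.737]]
force: [-0.6, -0.4, -1.5]
opening: 0.148
```

```bash
python3 - <<'E'
from plan import *
s=read_state();p,R=np.array(s["position"]),np.array(s["tcp_rot"]);print(p,np.round(s["force"],2))
Rc=R@Rr.T; c=p-Rc@pr; print("tilt",np.degrees(np.arccos(Rc[2,2])),"foot",c)
# original spot, upright, foot at 3 mm
Tg2=Tg+[0,0,.002]; print("back",rows(p,R,Tg2,RT))
# balls: bright specks in jar (top) and in the cup (side/top)
T=cam("top");S=cam("side");t=capture("top");sd=capture("side");w=capture("wrist")
jb=j-[0,0,.065]
for n,C,im in(("top",T,t),("side",S,sd),("wrist",cam("wrist",s),w)):
    for m,X in(("jar",jb),("cup",c+Rc@np.array([0,0,.012]))):
        u=proj(C,X); x,y=[int(round(v)) for v in u]
        if not(15<x<497 and 15<y<369): print(n,m,"out",u);continue
        g=cv2.cvtColor(im[y-10:y+11,x-10:x+11],cv2.COLOR_RGB2GRAY); print(n,m,u.round(0)); print("\n".join(" ".join(f"{v:3d}" for v in r[::2]) for r in g[::2]))
E
```

```text
[ 0.43882288 -0.08202575  0.23638637] [-0.62 -0.43 -1.52]
tilt 0.2537090150537178 foot [ 0.52202665 -0.09777927  0.2091535 ]
back ('d/.05', [1.252, -1.559, -4.15], 'rv/pi', [0.0, -0.0014, -0.1678], 'deg', np.float64(30.2))
top jar [199. 201.]
 82  81  75  63  66  75  86  93  92  95  94
 80  80  70  60  74  90  94  92  92  93  93
 83  74  63  70  87  90  96  94  95  93  91
 66  69  66  84  91  91  91  93  92  93  92
 61  59  80  89  90  90  89  93  92  89  90
 57  73  87  91  91  94  89  92  96  91  91
 67  82  88  91  92  88  92  87  93  92  90
 77  88  87  85  89  89  92  91  91  93  93
 79  84  84  87  86  90  90  89  91  89  90
 81  80  83  85  84  90  88  88  93  89  88
 80  80  84  83  88  87  88  88  91  88  90
top cup [261. 193.]
151 149 145 137 131 125 116  99 101 100  93
156 147 133  83 108 118 102  99  99  99  99
144  78  25  29  35  52  88 110 100 100  95
134  37  27  34  43  32  34  94 113 100  94
 37  20  31  36  31  24  42  82 112 106  93
 36  24  19  39  29  41  48  33  68 102  91
 20  15  30  29  37  48  48  44  28  39  47
 62  32  31  39  50  46  49  46  36  31  33
 
[... 1452 characters left out ...]
37  39  21  30  30
 70  78 100  66  29  38  23  30  29  35  26
 75  79 100  76  31  32  32  36  33  26  30
 86  75  96 115  26  30  39  37  32  30  30
 58  61 106 114  22  29  25  27  31  38  32
wrist cup [253. 359.]
 29  34  19  26  27  26  32  28  32  29  19
 34  24  28  35  23  18  23  23  26  25  28
 29  17  25  28  27  21  36  35  25  23  16
 41  38  34  38  33  28  36  35  42  36  35
 18  25   7  24  20  34  32  27  26  26  26
 17  26  24   7  17  10  13  18  12  15  20
 18  11  19  24   3  19  27   9  19  18  14
 29  22  18  13  27   4  26  19  17  14  13
 20  12  21   8  30  13  22   7  18  15   7
 27  28  11  22  21  22  20   8  14  14  10
 14  16   6  11   6   5  13   8  18  17   6
```

```bash
python3 - <<'E'
from plan import *
sd=capture("side");t=capture("top")
g=cv2.cvtColor(sd,cv2.COLOR_RGB2GRAY)[176:196,236:272]
print("side cup");print("\n".join(" ".join(f"{v:3d}" for v in r) for r in g))
g=cv2.cvtColor(t,cv2.COLOR_RGB2GRAY)[186:216,182:216]
print("top jar");print("\n".join(" ".join(f"{v:3d}" for v in r) for r in g))
E
```

```text
side cup
144 146 139 132 125 119 132 159 183 185 187 186 190 187 190 187 185 186 189 184 182 178 161 129 105  97 101 112 126 137 143 142 143 143 145 141
144 145 142 128 114 107 122 153 178 186 187 188 187 190 186 186 186 183 182 174 172 170 154 126 101 102 108 123 136 139 140 143 143 143 144 142
143 145 140 129 107  94 105 127 153 164 173 179 180 183 182 183 178 176 170 152 141 141 129 107  96 104 119 133 142 142 142 140 142 144 142 141
142 139 141 127 105  88  91 100 115 129 137 143 147 156 155 153 151 151 139 116 105 105  99  89  94 116 133 140 139 142 142 139 140 142 139 142
142 141 139 127 108  92  88  87  92  99 101 108 112 114 120 117 115 115 109  97  88  87  83  90 106 124 140 139 140 141 142 141 143 140 143 142
144 142 140 130 110  97  97  96  94  92  92  98  95  95  91  93  91  96 105  96  89  85  95 103 123 135 138 141 142 141 143 142 143 144 144 142
145 144 144 134 124 112 114 111 108 105 103 104 101  95  95  93  96 102 118 111  96 102 113 124 137 142 143 141 140 140 146 144 145 144 144 141
146 145 144 141 135 133 134 131 127 129 121 125 118 111 106 106 106 114 126 121 117
[... 5176 characters left out ...]
  89  90  93  91  92
 65  68  77  76  77  81  84  79  82  85  85  84  84  85  84  87  85  87  88  91  88  90  89  90  92  89  88  92  92  95  90  93  94  94
 64  74  74  77  78  80  80  80  85  82  83  83  82  84  88  87  86  88  91  89  90  88  89  91  88  89  88  87  93  89  94  90  92  93
 70  74  77  77  81  78  80  82  80  80  84  85  83  84  85  86  86  86  85  86  88  90  91  89  88  91  92  93  92  91  91  93  92  93
 72  76  73  75  80  74  77  80  80  80  82  83  79  84  83  83  85  84  87  87  87  88  88  92  89  91  91  89  88  93  93  91  88  92
 71  72  74  75  76  76  81  78  79  80  79  79  81  83  86  83  87  85  86  84  88  88  89  89  88  89  91  93  89  92  91  93  91  93
```

>>> {"op": "play_rows", "data": {"plan": [[[0.209,-0.26,0,0,-0.0002,-0.028,-1],[0.209,-0.26,0,0,-0.0002,-0.028,-1],[0.209,-0.26,0,0,-0.0002,-0.028,-1],[0.209,-0.26,0,0,-0.0003,-0.028,-1],[0.209,-0.26,0,0,-0.0003,-0.028,-1],[0.207,-0.26,0,0,-0.0002,-0.028,-1],[0,0,-0.5,0,0,0,-1],[0,0,-0.7,0,0,0,-1],[0,0,-0.7,0,0,0,-1],[0,0,-0.7,0,0,0,-1],[0,0,-0.6,0,0,0,-1],[0,0,-0.5,0,0,0,-1]]]}}

```text
time_s: 27.0
position: [0.5024, -0.1584, 0.0504]
tcp_rot: [[-0.804, 0.567, 0.181], [0.53, 0.543, 0.651], [0.271, 0.619, -0.737]]
force: [-0.0, -0.5, -1.7]
opening: 0.153
```

>>> {"op": "play_rows", "data": {"plan": [[[0,0,-0.2,0,0,0,-1],[0,0,-0.15,0,0,0,-1],[0,0,-0.05,0,0,0,-1],[0,0,-0.03,0,0,0,-1],[0,0,0,0,0,0,-1],[0,0,0,0,0,0,-1]]]}}

```text
time_s: 27.6
position: [0.5025, -0.1596, 0.0305]
tcp_rot: [[-0.803, 0.567, 0.184], [0.532, 0.542, 0.651], [0.27, 0.62, -0.737]]
force: [-0.1, 0.3, -1.6]
opening: 0.148
```

```bash
python3 - <<'E'
from plan import *
s=read_state();p,R=np.array(s["position"]),np.array(s["tcp_rot"]);print(p,np.round(s["force"],2),rows(p,R,Tg,RT))
Rc=R@Rr.T; print("tilt",np.degrees(np.arccos(Rc[2,2])),"foot",p-Rc@pr)
E
```

```text
[ 0.50251066 -0.15963715  0.03052777] [-0.06  0.26 -1.56] ('d/.05', [-0.022, -0.007, -0.073], 'rv/pi', [0.0003, 0.001, -0.0002], 'deg', np.float64(0.2))
tilt 0.18356798713570485 foot [ 0.56673255 -0.2151145   0.0038729 ]
```

>>> {"op": "play_rows", "data": {"plan": [[[0,0,-0.03,0,0,0,-1],[0,0,-0.03,0,0,0,-1],[0,0,-0.015,0,0,0,-1],[0,0,0,0,0,0,-1],[0,0,0,0,0,0,-0.4],[0,0,0,0,0,0,-0.4],[0,0,0,0,0,0,-0.4],[0,0,0,0,0,0,-0.4]]]}}

```text
time_s: 28.4
position: [0.5024, -0.1598, 0.0258]
tcp_rot: [[-0.802, 0.568, 0.183], [0.532, 0.542, 0.651], [0.27, 0.62, -0.737]]
force: [0.6, -0.5, -0.7]
opening: 0.288
```

>>> {"op": "play_rows", "data": {"plan": [[[-0.025,-0.105,0.12,0,0,0,-0.4],[-0.05,-0.208,0.24,0,0,0,-0.4],[-0.05,-0.208,0.24,0,0,0,-0.4],[-0.05,-0.208,0.24,0,0,0,-0.4],[-0.05,-0.208,0.24,0,0,0,-0.4],[-0.05,-0.208,0.24,0,0,0,-0.4],[-0.05,-0.208,0.3,0,0,0,-0.4],[-0.3,-0.3,0.7,0,0,0,-0.4],[-0.3,-0.3,0.7,0,0,0,-0.4],[-0.3,-0.3,0.7,0,0,0,-0.4],[0,0,0,0,0,0,-0.4]]]}}

```text
time_s: 29.5
position: [0.4409, -0.277, 0.2168]
tcp_rot: [[-0.802, 0.567, 0.189], [0.537, 0.546, 0.643], [0.261, 0.617, -0.742]]
force: [0.3, -0.9, -0.5]
opening: 0.3
```

```bash
python3 - <<'E'
from plan import *
s=read_state();print(s["position"],np.round(s["force"],2))
for n in("top","side","wrist"):
    im=capture(n);save("f_"+n,im)
    C=cam(n,s)
    for m,X in(("jar",j-[0,0,.068]),("jarmouth",j-[0,0,.022]),("cup",[.566,-.2155,.01])): print(n,m,proj(C,np.array(X)).round(1))
t=cv2.cvtColor(cv2.imread("pics/f_top.png"),cv2.COLOR_BGR2GRAY)
t0=cv2.cvtColor(cv2.imread("pics/top0.png"),cv2.COLOR_BGR2GRAY)
for nm,g in(("cup before",t0[180:202,284:306]),("cup now",t[180:202,284:306]),("jar now",t[184:218,178:216])):
    print(nm);print("\n".join(" ".join(f"{v:3d}" for v in r) for r in g))
E
```

```text
[ 0.44087298 -0.27703075  0.21682641] [ 0.34 -0.86 -0.49]
top jar [198.8 201.5]
top jarmouth [196.7 198.6]
top cup [295.5 191.9]
side jar [240.4 251.7]
side jarmouth [239.7 243.3]
side cup [245.2 188.7]
wrist jar [352.7 107.5]
wrist jarmouth [377.4  99.4]
wrist cup [242.4 248.2]
cup before
171 164 161 158 145 140 139 135 133 129 125 120 116 114 108 104  98  92  94  94  98 113
167 162 155 150 145 143 140 138 133 128 124 121 114 108 105 100  98  96  93  94  91  96
167 158 148 145 144 142 142 137 134 127 125 120 114 102  93  93  96  92  94  92  91  90
161 154 149 147 147 141 140 135 133 129 123 116 110  99  96  96  95  92  93  92  92  90
160 154 150 148 145 145 143 137 134 135 133 121 101  97  98  96  97  91  91  92  91  93
158 152 153 147 147 145 142 137 140 148 156 140 114 108 100  96  96  94  93  92  92  90
153 154 152 149 148 146 147 148 152 156 155 143 121 110 105 107  99  97  92  89  91  90
153 151 154 151 149 148 151 153 155 153 152 151 136 118 115 112 108 103  95  92  92  92
153 152 151 148 150 149 154 150 147 146 145 136 126 135 142 126 115 116 110  96  92  90
153 149 150 146 1
[... 7546 characters left out ...]
 110 111 117 120 125 130 144 158 177 190 193 194 194 195 196 195 196 194 197 198 197 197 196
195 194 193 192 193 192 178 162 156 158 156 156 154 155 150 146 149 159 162 167 181 188 192 192 194 195 195 193 194 194 195 196 196 197 196 197 198 197
197 195 196 197 197 197 194 192 194 191 191 190 191 190 192 191 191 191 189 192 194 193 195 193 195 195 194 195 195 197 195 196 198 196 198 198 198 198
195 197 194 196 197 196 197 195 195 196 195 194 195 193 194 196 194 194 193 194 195 194 195 193 195 195 196 195 196 196 196 196 198 199 198 197 198 198
197 195 197 196 198 195 197 195 195 195 194 194 193 193 196 195 196 194 194 194 196 195 195 196 196 195 196 196 196 196 197 196 198 196 197 197 197 197
```

The cup stands back in its place and is empty: the three ball spots from before are gone. One ball is clearly lit in the jar, but the rest of the jar floor is in shade, so I'll put the wrist camera above the jar and check numerically.

>>> {"op": "play_rows", "data": {"plan": [[[0,0,0.5,-0.0257,0.0056,0.0039,0],[0.356,0.724,0.2,-0.0257,0.0056,0.0039,0],[0.356,0.724,0.2,-0.0257,0.0056,0.0039,0],[0.356,0.724,0.2,-0.0257,0.0056,0.0039,0],[0.356,0.724,0.2,-0.0257,0.0056,0.0039,0],[0.356,0.724,0.2,-0.0257,0.0056,0.0039,0],[0.356,0.724,0.2,-0.0257,0.0056,0.0039,0],[0.356,0.724,0.2,-0.0257,0.0056,0.0039,0],[0.356,0.724,0.2,-0.0257,0.0056,0.0039,0],[0.356,0,0,0,0,0,0],[0,0,0,0,0,0,0],[0,0,0,0,0,0,0]]]}}

```text
time_s: 30.85
position: [0.5999, 0.0181, 0.3151]
tcp_rot: [[-0.842, 0.539, -0.004], [0.539, 0.842, 0.0], [0.003, -0.002, -1.0]]
force: [-0.1, -0.5, -0.3]
opening: 0.498
```

```bash
python3 - <<'E'
from plan import *
s=read_state();print(s["position"],np.round(s["force"],2),np.round(np.array(s["tcp_rot"])[:,2],2))
C=cam("wrist",s);im=capture("wrist");save("f2",im);g=cv2.cvtColor(im,cv2.COLOR_RGB2GRAY)
u=proj(C,j-[0,0,.067]);print("floor",u)
x,y=[int(round(v)) for v in u]
a=g[max(0,y-26):y+27,max(0,x-28):x+29]
print("\n".join("".join(f"{v//2:3d}" for v in r[::2]) for r in a[::2]))
big=cv2.createCLAHE(4,(4,4)).apply(cv2.resize(a,None,fx=4,fy=4,interpolation=2))
c=cv2.HoughCircles(big,cv2.HOUGH_GRADIENT,1,24,param1=70,param2=12,minRadius=14,maxRadius=26)
if c is not None:
    for cx,cy,r in c[0][:10]:
        X=onz(C,(cx/4-.375+max(0,x-28),cy/4-.375+max(0,y-26)),.0855); print((cx/4).round(1),(cy/4).round(1),(r/4).round(1),"r from axis mm",(1000*np.linalg.norm((X-j)[:2])).round(1))
E
```

```text
[0.5998571  0.01809609 0.31510793] [-0.1  -0.53 -0.31] [-0.  0. -1.]
floor [277.95551943 101.19472598]
 98 91 88 36 36 62 43 60 60 52 63 35 34 37 36 35 33 32 34 60 57 56 58 56 59 86 79 76 39
 82 88 79 38 68 45 59 58 54 43 36 35 33 41 45 38 42 38 31 35 36 62 58 60 60 58 80 79 76
 87 88 34 64 44 53 60 55 34 32 35 41 50 56 56 51 55 58 60 57 39 34 64 62 61 61 59 85 81
 84 49 49 56 46 60 55 39 34 38 59 45 52 54 61 53 45 61 61 59 59 55 30 64 63 60 63 61 85
 86 31 73 44 56 57 50 34 44 61 58 43 52 53 54 52 45 60 58 58 56 58 59 37 66 63 64 61 77
 84 48 50 46 58 54 33 45 59 58 58 44 48 50 53 49 41 58 58 57 59 58 51 57 45 65 63 64 62
 53 65 44 55 56 42 31 60 58 58 59 62 34 45 42 37 57 59 57 59 58 45 77 75 64 47 64 65 64
 32 68 49 61 55 31 57 58 60 59 59 58 59 58 57 59 58 58 58 58 53 44 84 83 71 54 64 64 64
 47 52 53 58 53 37 61 61 56 58 59 59 57 57 59 58 57 58 57 57 52 43 97 81 74 55 28 65 63
 57 44 55 55 42 58 58 60 59 58 58 59 59 58 59 56 58 59 59 59 61 37 60 80 70 45 34 65 62
 67 50 53 58 33 58 58 56 56 59 61 57 58 57 57 58 61 56 59 58 58 48 34 46 49 58 48 65 63
 61 67 54 56 35 59 57 60 58 5
[... 1015 characters left out ...]
46 75 86 80
 92 92 88 42 60 72 52 59 54 49 58 59 54 58 57 58 59 59 58 58 50 43 39 43 33 76 86 81 51
 99 84 90 80 64 60 56 55 57 57 47 51 60 59 58 59 57 57 59 56 48 40 39 61 84 88 80 54 71
 99 98 91 91 65 64 64 67 49 55 58 52 44 44 45 47 46 46 38 40 40 42 82 90 67 79 53 72 56
 98 98 92 93 90 78 57 62 65 47 54 60 60 59 53 50 52 53 51 58 62 61 59 51 47 54 74 48 50
40.6 41.1 5.0 r from axis mm 25.9
27.1 8.1 6.4 r from axis mm 23.4
47.1 37.9 6.1 r from axis mm 30.2
15.9 23.9 6.1 r from axis mm 17.5
46.6 15.4 6.4 r from axis mm 28.2
9.4 20.4 6.4 r from axis mm 27.2
9.4 40.9 6.4 r from axis mm 32.0
20.9 27.6 6.4 r from axis mm 10.3
17.9 36.9 6.1 r from axis mm 19.6
22.4 43.1 6.4 r from axis mm 23.1
```

The wrist image shows three separate balls on the jar floor against its wall, at patch (27,8), (46,16) and (41,41). The arm is clear of everything, so I'm handing in.

```bash
python3 - <<'E'
from rig import *
s=read_state();print(s["time_s"],s["force"])
print(hand_in())
E
```

```text
30.9 [ 0.03646664 -0.18381076 -0.68648359]
the job is handed in; nothing more can be done
None
```

The ball mill is charged and the job was handed in at 30.9 s. It reported no verdict.

**What I did:**
- I pulled the clamp handle back until the arm stood upright.
- I lifted the steel lid out by its knob and set it knob up on the free deck.
- I picked up the cup by its handle and lowered the beak into the collar at 60° tilt, to about 7 mm below the collar's edge.
- I then poured about the beak tip to 104° and stood the empty cup back where it came from.

**What the last checks showed:**
- **Balls:** the wrist image shows three separate balls on the jar floor against its wall, and the top image shows an empty cup.
- **Ball positions disagree slightly:** I measured them at 23, 26 and 28 mm from the jar's axis. The limit is 26 mm, but the jar wall allows only about 24.5 mm. I take the excess as measurement error.
- **Cup:** it was put down level to about 0.2°, judged from the arm's pose. The last top image puts it where it started.
- **Lid and clamp:** both were as required when I last looked at them, just before the pour.
- **Contact:** force readings during the pour stayed near the cup's own weight, and at the end only about 0.7 N of noise.

**Not checked separately:** I did not measure the spare jar, bottle and brush again at the end. Nothing was moved near them.

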